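Bring the tube rotator's red arm to the top

TASK

The lab's tube rotator is switched off and its red arm must be at the top for loading. Push its spokes round gently with the fingertips, one after another and without gripping them, until the red arm points straight up, and leave it standing still there. Leave everything else on the bench where it is.

Things in the scene. Friction and masses are not known exactly. Their poses are not given: they have to be found in the camera images.
- wheel: rotator wheel without rim: black hub 52 mm across, 22 thick, with five arms (spokes) 72 degrees apart in one upright plane; one arm red, four aluminium with grey pads. Origin: on its level axle, 180 mm above the work surface, in the mid-plane of the arms. x runs along the axle away from the white housing, z out along the red arm. Turns either way, several turns, and stays where left
- red_tip (a point): middle of the outer end of the red arm, 126 mm from the axle; starts at least 105 degrees from upright, on either side. Each arm is a bar 12 mm wide in the wheel's plane, 14 thick along the axle, then from 100 to 126 mm out a pad 22 wide, 24 thick, with small clip prongs reaching 27 mm before the mid-plane
- hub (a point): the same point as the wheel's origin, but its frame stays with the housing: x along the axle away from the housing, z up. A push of 2.5 to 3 N on an arm, 80 mm from the axle, turns the wheel
- rotator: stationary part, fixed to the table: grey base 170 x 160 x 22 mm, on it a white housing from 50 mm behind to 40 mm ahead of the origin, 100 wide, top at 207 mm. Origin: centre of the base's underside; x towards the wheel, whose mid-plane is 100 mm ahead (60 mm clear of the housing, bridged by an axle 26 mm thick). The wheel is on the side away from the robot
- vial_mid (a point): small sample jar, 28 mm across, 60 mm high, blue cap, standing beside the rotator; to be left alone. This point is its centre
- cassette_yellow_mid (a point): flat yellow tissue cassette 40 x 28 x 8 mm, lying in front of the wheel; to be left alone. This point is its centre
- cassette_green_mid (a point): flat green tissue cassette 40 x 28 x 8 mm, lying in front of the wheel; to be left alone. This point is its centre
- slide_box_mid (a point): closed blue slide box 100 x 85 x 36 mm; to be left alone. This point is its centre
- reagent_mid (a point): amber bottle, 60 mm across, 130 mm high; to be left alone. This point is its centre
- stain_jar_mid (a point): clear jar with white lid, 64 mm across, 80 mm high; to be left alone. This point is its centre
- pen_mid (a point): black marker pen, 130 mm long, 12 mm thick, lying; to be left alone. This point is its centre

How it is judged:
By the outcome, as a careful person would: the job done as asked, in the order asked, and still so for the second after the job is handed in, with the robot touching nothing.
It also fails if it takes over 54 s, if anything falls off the work surface, if the arm or the gripper's body presses on something with over 40 N, if the wrist force passes 120 N, or if a joint passes its speed limit or range.

ROBOT

A 6-joint arm with a two-finger parallel gripper is mounted at the origin on the work surface. World frame = base frame: x ahead of the robot, y to its left, z up, the work surface at z = 0. Lengths are in mm, angles in rad, forces in N, time in s.
With the tool pointing down it reaches from about 275 to 1000 mm from the base axis. Payload 8.4 kg.
Tool frame: the origin (TCP) lies where the fingers leave the gripper's body, on its centre line; the fingertips stand 73 mm ahead of it and the grasp point (between the pads) lies 54 mm ahead of it (grip_point_offset is the distance from the TCP to the grasp point, in mm); z points along the fingers, y is the direction in which the jaws open and shut (so a half turn about z gives the same grasp; the last joint's range is limited). The gripper opens to 85 mm and grips with 20 to 120 N. Pads are 22 mm wide; open, the fingers measure 114 mm over their backs; the gripper's body (76 mm by 85 mm) begins 54 mm behind the grasp point. The pads swing forward as they close: fully open they stand 13 mm farther back than shut.
Start: joints at [-1.299, 0.353, 1.633, -0, 1.155, -0.002], TCP at [168.993, -601.722, 303.881] pointing down, gripper open.
Joint ranges: [-2.63, 2.63], [-0.92, 2.1], [0.06, 2.66], [-1.3, 4.44], [0, 2.69], [-3.02, 3.02]. Speed limits (rad/s): [2.22, 2.22, 2.79, 3.14, 3.14, 3.14].

INTERFACE

Orientations are given as [roll, pitch, yaw] about the fixed x, y, z axes, in that order (R = Rz(yaw) Ry(pitch) Rx(roll)).
In Python, from rig import sense, grab_frame, sign_off, grip_point_offset gives the robot as it stands. The module is installed in compiled form; this text tells all that it offers.
- The arm moves only by the tool drive_tool, never from a script. Its argument "targets" is one flat list of numbers, 7 for each row, row after row: the shift along the tool's x, y, z in m, then the turn, a rotation vector about the tool's x, y, z in rad, then the opening, from 0 (shut) to 1 (fully open). In form: [tx, ty, tz, wx, wy, wz, grip, tx, ty, tz, wx, wy, wz, grip, ...]. A call has 1 to 12 rows; each row is the pose to reach, as a shift and turn from the pose commanded when the call began, along the tool's axes at that moment; what a row does not reach only later rows make up. A row lasts 1/12 s, in which the tool goes at most 41.7 mm and 7.16 degrees, less where a joint would pass 70% of its speed; a pose out of reach is approached as far as the arm can. A call with a gripper value outside its range is refused whole. The fingers move at their own pace and stop on an object; "force" is the grip in N (left out, the last holds). Time passes only in rows, so rows that repeat a pose let the fingers close. It gives the time, the measured TCP pose, the force and the opening at its end, in the units of the state.
- sense(): the state, without advancing time (a new reading comes with each control period).
- grab_frame(name): name is "scene" or "top" or "wrist"; returns a dict with "color" (400x640x3 uint8, blue, green, red), "vertical_fov" (degrees; the focal length in pixels is half the picture's height over the tangent of half this angle, whatever the lens; pixels are square), "cx", "cy" (the principal point, pixels), "k1" (the pictures are not rectified: a ray, as slopes to the right and down, at radius r is drawn at 1 + k1 r^2 times it, then the intrinsics apply), "world_from_camera" (4x4, takes a point from camera to world coordinates). Camera axes: x right, y down, z forward; pixel columns grow to the right and rows downward; lengths in mm; the calibration is good to about 2 mm. A picture is of the moment at which its call begins. There is no depth.
- sign_off(): hands the job in, once; it reports no verdict.
The state is a dict: "clock": time; "qpos": joint angles; "qvel": joint speeds; "joint_efforts": joint torques, N m; "eef_pos": TCP position; "tcp_rot": TCP orientation; "contact_force": force on the tool from outside, world axes, zero at the start; "wrist_torque": the same for the moment, N m; "opening": opening from 0.0 (shut) to 1.0 (fully open).
Only numpy, scipy, OpenCV 4.12 (cv2) and the standard library are available. Lean on these libraries where they do the work, as an engineer would, in place of code of your own. Each camera call takes 0.05 s, during which the arm holds its last target. There are 200 camera calls.

## Working session

There is one attempt and no reset: what is moved stays moved. The work goes in short steps, Python scripts to look and compute and a tool call to move; the robot and the scene stay as the last step left them, time stands still between calls to the robot, and variables do not carry over. Pictures are saved under pics/ and viewed, about 8 in all and at most 12, crops included, and the job is handed in when it is done.

Besides the shell and the picture viewer there is one more tool, called after "Request:" by a JSON object that holds its "name" and its "arguments", one argument or row to a line. drive_tool: Moves the arm, as the interface text tells. Its arguments: {"type":"object","properties":{"targets":{"type":"array"},"force":{"type":"number"}},"required":["targets"]}

```bash
mkdir -p pics; ls; cat > h.py <<'E'
import numpy as np, cv2
from rig import sense, grab_frame
def save(n,f): 
    d=grab_frame(n); cv2.imwrite(f'pics/{f}.png',d['color']); np.save(f'pics/{f}.npy',{k:v for k,v in d.items()},allow_pickle=True); return d
def load(f): return np.load(f'pics/{f}.npy',allow_pickle=True).item()
def K(d): 
    f=200/np.tan(np.radians(d['vertical_fov'])/2); return np.array([[f,0,d['cx']],[0,f,d['cy']],[0,0,1.]])
def ray(d,uv):
    p=cv2.undistortPoints(np.array([[uv]],float),K(d),np.array([d['k1'],0,0,0,0.]))[0,0]
    M=np.array(d['world_from_camera']); v=M[:3,:3]@[p[0],p[1],1]; return M[:3,3],v/np.linalg.norm(v)
def proj(d,P):
    M=np.linalg.inv(np.array(d['world_from_camera'])); r=cv2.Rodrigues(M[:3,:3])[0]
    return cv2.projectPoints(np.array(P,float).reshape(-1,1,3),r,M[:3,3],K(d),np.array([d['k1'],0,0,0,0.]))[0].reshape(-1,2)
def tri(*obs):
    A=np.zeros((3,3));b=np.zeros(3)
    for d,uv in obs:
        c,v=ray(d,uv);Q=np.eye(3)-np.outer(v,v);A+=Q;b+=Q@c
    x=np.linalg.solve(A,b); return x,[np.linalg.norm(np.cross(x-ray(d,uv)[0],ray(d,uv)[1])) for d,uv in obs]
def onz(d,uv,z):
    c,v=ray(d,uv); return c+v*(z-c[2])/v[2]
E
python3 - <<'E'
from h import *
print(sense())
a=save('scene','s0');b=save('top','t0');save('wrist','w0')
for d in(a,b): print(d['vertical_fov'],d['cx'],d['cy'],d['k1'],np.round(d['world_from_camera'],3))
E
```

```text
pics
{'clock': 0.0, 'qpos': array([-1.29940308e+00,  3.53648872e-01,  1.63417157e+00,  2.74843163e-05,
        1.15519603e+00, -2.44173858e-03]), 'qvel': array([-5.52485127e-05, -1.97691724e-04,  8.31045864e-04,  4.79527099e-04,
        9.79995764e-05, -1.69930958e-03]), 'joint_efforts': array([-3.35233191e-03, -6.05260491e+01, -3.42069089e+01, -1.61096809e-04,
        9.40304948e-03, -3.57239196e-05]), 'eef_pos': array([ 168.89179896, -601.33887591,  303.14513995]), 'tcp_rot': array([-3.14016889e+00, -2.86053935e-05,  2.73823851e-01]), 'contact_force': array([ 0.53731109, -0.99077732,  0.13712923]), 'wrist_torque': array([ 0.0153904 , -0.04563402, -0.01226299]), 'opening': 1.0031214882957455}
52.30198519445145 328.4238495981504 193.79027787991663 0.03352406986727733 [[ 5.030000e-01  4.830000e-01 -7.170000e-01  1.434924e+03]
 [ 8.640000e-01 -2.980000e-01  4.050000e-01 -4.784890e+02]
 [-1.900000e-02 -8.240000e-01 -5.670000e-01  8.945020e+02]
 [ 0.000000e+00  0.000000e+00  0.000000e+00  1.000000e+00]]
57.05571373706059 320.40320227921177 202.0962244231402 -0.0006811815797679768 [[-8.000000e-03 -9.910000e-01  1.310000e-01  4.367830e+02]
 [-1.000000e+00  1.000000e-02  1.800000e-02 -6.200000e-02]
 [-1.900000e-02 -1.300000e-01 -9.910000e-01  1.168779e+03]
 [ 0.000000e+00  0.000000e+00  0.000000e+00  1.000000e+00]]
```

View pics/s0.png

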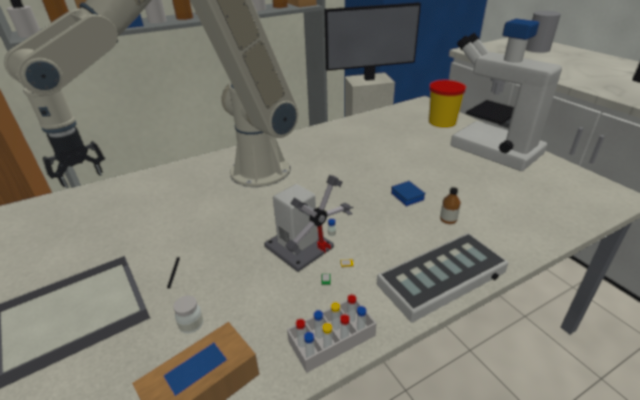

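View pics/t0.png

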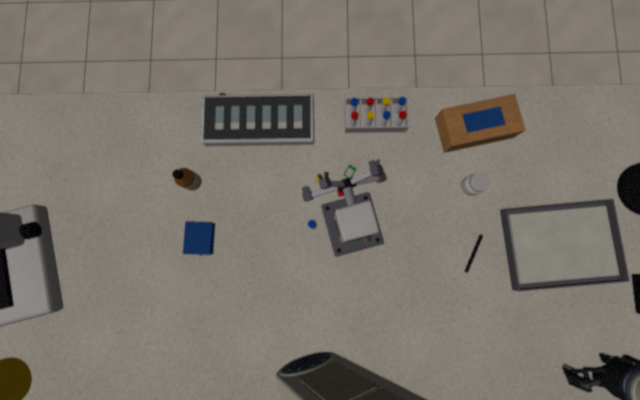

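```bash
python3 - <<'E'
from h import *
a=load('s0')['color'][160:300,250:390];b=load('t0')['color'][140:270,280:410]
f=lambda x:cv2.resize(x,(400*1,560*400//560) if 0 else (400,int(400*x.shape[0]/x.shape[1])),interpolation=cv2.INTER_CUBIC)
a=cv2.resize(a,(560,560),interpolation=cv2.INTER_CUBIC);b=cv2.resize(b,(560,560),interpolation=cv2.INTER_CUBIC)
cv2.imwrite('pics/c0.png',a);cv2.imwrite('pics/c1.png',b)
E
```

```text
(no output)
```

View pics/c0.png

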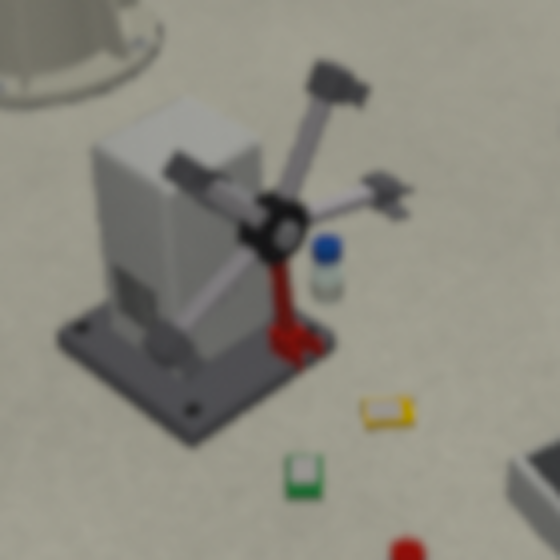

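View pics/c1.png

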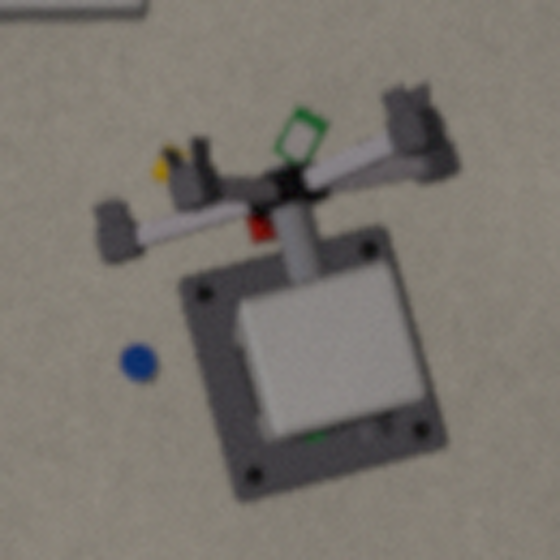

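The crops show the red arm hanging nearly straight down: scene crop (293,345), hub (280,228). The other pads are at (335,75), (385,190), (170,345) and (187,168). The cassettes and jar are clear of the front of the wheel. Next I fit the rotator pose and wheel angle to both views.

```bash
cat > fit.py <<'E'
from h import *
from scipy.optimize import least_squares
S=lambda u,v:(250+u/4,160+v/4)
T=lambda u,v:(280+u*130/560,140+v*130/560)
def pts(p):
    x,y,w,al=p; c,s=np.cos(w),np.sin(w); R=np.array([[c,-s,0],[s,c,0],[0,0,1]])
    o=np.array([x,y,0]); B=[R@np.array(q)+o for q in[(85,80,22),(85,-80,22),(-85,-80,22),(-85,80,22)]]
    A=[R@np.array([100,113*np.sin(al+k*2*np.pi/5),180+113*np.cos(al+k*2*np.pi/5)])+o for k in range(5)]
    F=R@np.array([111,0,180])+o
    return B,A,F
if __name__=='__main__':
    a,b=load('s0'),load('t0')
    so=[S(333,342),S(193,438),S(57,338),S(291,335),S(168,347),S(187,168),S(332,80),S(380,190),S(288,230)]
    to=[T(182,283),T(384,232),T(445,440),T(243,497),T(262,228),T(438,162),T(410,128),T(192,185),T(118,232)]
    def sel(p):
        B,A,F=pts(p)
        # A[0]=red; alpha increases toward +y; order here red,lowerleft(+72),upperleft,up,right
        return [B[0],B[1],B[2]],A,F,B
    def res(p):
        r=p[:4]; 
        B3,A,F,B=None,None,None,None
        B,A,F=pts(r)
        return np.r_[(proj(a,[B[0],B[1],B[2]]+A+[F])-so).ravel(),(proj(b,B+A)-to).ravel()]
    r=least_squares(res,[500,0,-.2 if 0 else .2,3.0],loss='soft_l1')
    print(r.x,np.degrees(r.x[2:])); print(np.round(res(r.x).reshape(-1,2),1)); B,A,F=pts(r.x); print(np.round(A),np.round(F))
    for q,z in [((183+17,0),0)]: pass
    print('vial',onz(b,T(138,362),60),'green',onz(b,T(300,136),8),'yel?',onz(a,S(388,412),8))
E
python3 fit.py
```

```text
[ 5.20466474e+02 -7.71425123e+01  2.61800075e-01  3.05829513e+00] [ 15.00003937 175.22740341]
[[ 1.5 -2.7]
 [-0.9 -0.8]
 [-1.8 -1.9]
 [-0.9  1.3]
 [-0.1 -0.5]
 [ 0.5  1.8]
 [-0.6  0.4]
 [-0.3  0.1]
 [-0.8  1.1]
 [-2.4 -1.7]
 [-0.3 -3.4]
 [ 1.1  0.6]
 [-1.9  1.3]
 [-0.1 -1.7]
 [-1.7 -0.9]
 [ 0.4 -0.1]
 [-0.  -0. ]
 [-0.3  1.9]]
[[ 615.  -42.   67.]
 [ 644. -152.  136.]
 [ 636. -123.  266.]
 [ 602.    5.  277.]
 [ 589.   55.  154.]] [628. -48. 180.]
vial [516.37540462  45.4844507   60.        ] green [687.69559523 -74.09193898   8.        ] yel? [667.55339851  14.67361023   8.        ]
```

Request:
{"name": "drive_tool", "arguments": {
  "targets": [0.58,-0.349,-0.116,0,0,-1.559,0,0.58,-0.349,-0.116,0,0,-1.559,0,0.58,-0.349,-0.116,0,0,-1.559,0,0.58,-0.349,-0.116,0,0,-1.559,0,0.58,-0.349,-0.116,0,0,-1.559,0,0.58,-0.349,-0.116,0,0,-1.559,0,0.58,-0.349,-0.116,0,0,-1.559,0,0.58,-0.349,-0.116,0,0,-1.559,0,0.58,-0.349,-0.116,0,0,-1.559,0,0.58,-0.349,-0.116,0,0,-1.559,0,0.58,-0.349,-0.116,0,0,-1.559,0,0.58,-0.349,-0.116,0,0,-1.559,0],
  "force": 20
}}

```text
clock: 1.15
eef_pos: [507.8, -241.1, 388.7]
tcp_rot: [-3.142, 0.0, 1.78]
contact_force: [0.4, -0.5, -0.5]
opening: -0.0
```

Request:
{"name": "drive_tool", "arguments": {
  "targets": [0.095,0.135,-0.028,0,0,-0.03,0,0.095,0.135,-0.028,0,0,-0.03,0,0.095,0.135,-0.028,0,0,-0.03,0,0.095,0.135,-0.028,0,0,-0.03,0,0.095,0.135,-0.028,0,0,-0.03,0,0.095,0.135,-0.028,0,0,-0.03,0,0.095,0.135,-0.028,0,0,-0.03,0,0.095,0.135,-0.028,0,0,-0.03,0]
}}

```text
clock: 1.82
eef_pos: [619.1, -123.4, 415.9]
tcp_rot: [-3.14, -0.0, 1.803]
contact_force: [0.4, -0.4, -0.1]
opening: -0.001
```

```bash
cat > w.py <<'E'
from h import *
from fit import pts
import sys
p=[520.5,-77.1,.2618]
s=sense(); R=np.array([[np.cos(p[2]),-np.sin(p[2]),0],[np.sin(p[2]),np.cos(p[2]),0],[0,0,1]])
h=R.T@(s['eef_pos']-np.array([p[0],p[1],0]))-[100,0,180]
print(s['clock'],s['eef_pos'],s['tcp_rot'],'TCP in hub frame',np.round(h,1),'F',np.round(s['contact_force'],1))
if len(sys.argv)>1:
    n=sys.argv[1]; out=[]
    for c,sz in zip(sys.argv[2:],range(9)):
        d=save(c,n+c)
        im=d['color']
        if c=='scene': im=cv2.resize(im[130:270,250:390],(560,560),interpolation=cv2.INTER_CUBIC)
        if c=='top': im=cv2.resize(im[140:270,280:410],(560,560),interpolation=cv2.INTER_CUBIC)
        cv2.imwrite(f'pics/{n}{c}_c.png',im)
E
python3 w.py a wrist
```

```text
1.8167 [ 619.10682905 -123.387912    415.86659596] [-3.14042768e+00 -1.70474070e-04  1.80305233e+00] TCP in hub frame [-16.7 -70.2 235.9] F [ 0.4 -0.4 -0.1]
```

View pics/awrist_c.png

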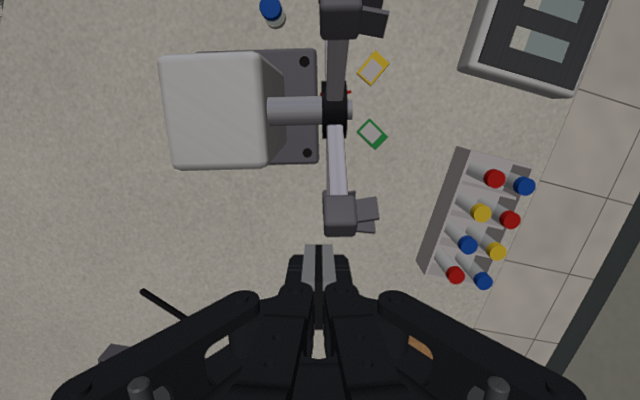

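The wrist view shows the hub at (335,108), the −41° arm's pad at about (340,215), and the +31° arm's pad at about (342,18). The shut fingers are at (320,260), just outside the lower pad. I check the model's projection against these.

```bash
python3 - <<'E'
from h import *
from fit import pts
d=load('awrist')
p=[520.5,-77.1,.2618,3.0583]
B,A,F=pts(p)
print(np.round(proj(d,B)),np.round(proj(d,A)),np.round(proj(d,[F,F-np.array([22*.966,22*.2588,0])])))
c,s=np.cos(p[2]),np.sin(p[2])
H=lambda q:np.array([p[0]+c*q[0]-s*q[1],p[1]+s*q[0]+c*q[1],q[2]])
print('housing top',np.round(proj(d,[H(q) for q in[(40,50,207),(40,-50,207),(-50,-50,207),(-50,50,207)]])))
for a in(-41,31): 
  S,C=np.sin(np.radians(a)),np.cos(np.radians(a))
  print(a,np.round(proj(d,[H((112,126*S,180+126*C)),H((88,126*S,180+126*C)),H((112,100*S,180+100*C))])))
E
```

```text
[[316.  46.]
 [320. 163.]
 [206. 167.]
 [191.  51.]] [[330.  99.]
 [334. 202.]
 [341. 214.]
 [341.   8.]
 [331. -15.]] [[346. 108.]
 [322. 109.]]
housing top [[261.  47.]
 [269. 169.]
 [170. 172.]
 [152.  53.]]
-41 [[359. 230.]
 [326. 231.]
 [356. 199.]]
31 [[364. -11.]
 [320. -10.]
 [359.  25.]]
```

```bash
python3 - <<'E'
import cv2
im=cv2.imread('pics/awrist.png')
c=im[0:270,150:400]; cv2.imwrite('pics/cw.png',cv2.resize(c,(555,600),interpolation=cv2.INTER_CUBIC))
E
```

```text
(no output)
```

View pics/cw.png

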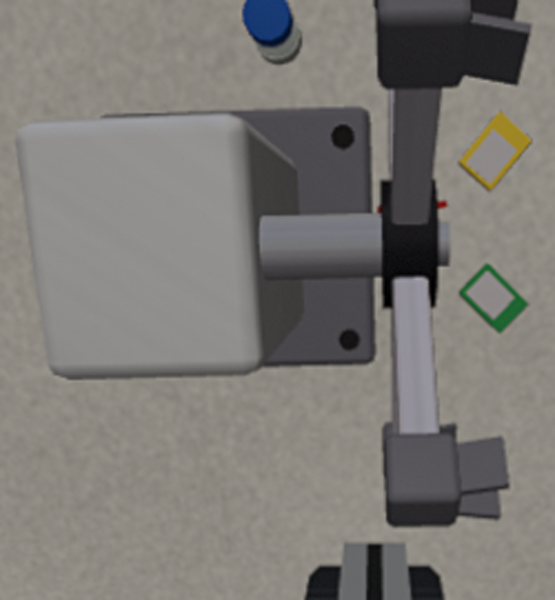

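Request:
{"name": "drive_tool", "arguments": {
  "targets": [0.04,0.017,0.04,0,0,-0.03,0,0.04,0.017,0.08,0,0,-0.03,0,0.04,0.017,0.08,0,0,-0.03,0,0.04,0.017,0.08,0,0,-0.03,0,0.04,0.017,0.08,0,0,-0.03,0,0.04,0.017,0.08,0,0,-0.03,0]
}}

```text
clock: 2.37
eef_pos: [627.8, -81.1, 338.5]
tcp_rot: [3.139, 0.001, 1.833]
contact_force: [-0.4, 0.5, 0.1]
opening: 0.005
```

```bash
python3 w.py
```

```text
2.3667 [627.84043282 -81.06288195 338.4574952 ] [3.13939472e+00 1.28574623e-03 1.83266746e+00] TCP in hub frame [  2.7 -31.6 158.5] F [-0.4  0.5  0.1]
```

Request:
{"name": "drive_tool", "arguments": {
  "targets": [-0.003,0,0.01,0,0,0,0,-0.006,0,0.018,0,0,0,0,-0.009,0,0.021,0,0,0,0,-0.012,0,0.024,0,0,0,0,-0.016,0,0.027,0,0,0,0,-0.019,0,0.031,0,0,0,0,-0.022,0,0.034,0,0,0,0,-0.025,0,0.038,0,0,0,0,-0.027,0,0.041,0,0,0,0,-0.029,0,0.044,0,0,0,0,-0.031,0,0.047,0,0,0,0,-0.032,0,0.05,0,0,0,0]
}}

```text
clock: 3.37
eef_pos: [635.6, -111.1, 286.1]
tcp_rot: [3.141, 0.0, 1.834]
contact_force: [-1.1, -1.3, 3.3]
opening: 0.002
```

```bash
python3 w.py b wrist
```

```text
3.3667 [ 635.64049552 -111.05661936  286.08674856] [3.14145829e+00 2.90307909e-04 1.83375810e+00] TCP in hub frame [  2.4 -62.6 106.1] F [-1.1 -1.3  3.3]
```

View pics/bwrist_c.png

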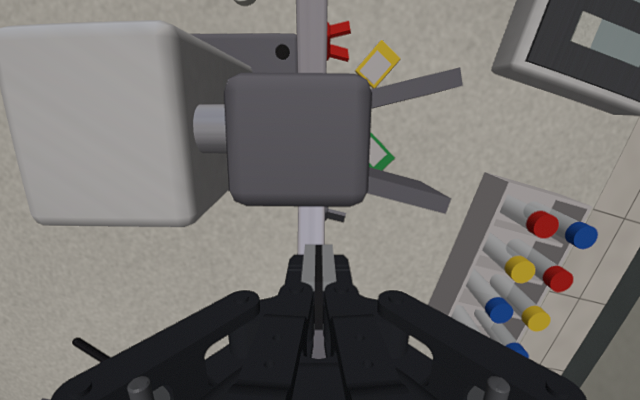

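Request:
{"name": "drive_tool", "arguments": {
  "targets": [-0.004,0,-0.03,0,0,0,0,-0.006,-0.002,-0.065,0,0,0,0,-0.006,-0.002,-0.1,0,0,0,0,0,-0.002,-0.12,0,0,0,0,0.03,-0.002,-0.12,0,0,0,0,0.065,-0.002,-0.12,0,0,0,0,0.103,-0.002,-0.12,0,0,0,0,0.103,-0.002,-0.115,0,0,0,0,0.103,-0.002,-0.085,0,0,0,0,0.103,-0.002,-0.055,0,0,0,0,0.103,-0.002,-0.047,0,0,0,0,0.103,-0.002,-0.047,0,0,0,0]
}}

```text
clock: 4.42
eef_pos: [605.7, -11.8, 330.7]
tcp_rot: [-3.137, -0.001, 1.834]
contact_force: [-1.0, -0.4, 0.2]
opening: 0.003
```

```bash
python3 w.py
```

```text
4.4167 [605.71964689 -11.78313385 330.71864146] [-3.13693116e+00 -1.33351526e-03  1.83390163e+00] TCP in hub frame [ -0.8  41.  150.7] F [-1.  -0.4  0.2]
```

Request:
{"name": "drive_tool", "arguments": {
  "targets": [-0.01,0,-0.002,0,0,0,0,-0.021,0,-0.002,0,0,0,0,-0.027,0,-0.002,0,0,0,0,-0.033,0,-0.002,0,0,0,0,-0.038,0,-0.002,0,0,0,0,-0.043,0,-0.001,0,0,0,0,-0.048,0,0,0,0,0,0,-0.052,0,0.001,0,0,0,0,-0.056,0,0.002,0,0,0,0,-0.061,0,0.004,0,0,0,0,-0.065,0,0.006,0,0,0,0,-0.071,0,0.009,0,0,0,0]
}}

```text
clock: 5.42
eef_pos: [625.4, -80.6, 324.3]
tcp_rot: [3.142, 0.0, 1.834]
contact_force: [-1.2, 1.5, 2.6]
opening: -0.001
```

```bash
python3 w.py
```

```text
5.4167 [625.35777545 -80.58417524 324.34926093] [3.14151526e+00 1.36543952e-04 1.83409206e+00] TCP in hub frame [  0.4 -30.5 144.3] F [-1.2  1.5  2.6]
```

Request:
{"name": "drive_tool", "arguments": {
  "targets": [-0.003,0,0.002,0,0,0,0,-0.006,0,0.004,0,0,0,0,-0.01,0,0.007,0,0,0,0,-0.013,0,0.01,0,0,0,0,-0.016,0,0.013,0,0,0,0,-0.019,0,0.017,0,0,0,0,-0.022,0,0.02,0,0,0,0,-0.025,0,0.024,0,0,0,0,-0.028,0,0.028,0,0,0,0,-0.031,0,0.033,0,0,0,0,-0.033,0,0.038,0,0,0,0,-0.034,0,0.041,0,0,0,0]
}}

```text
clock: 6.42
eef_pos: [634.1, -113.6, 282.5]
tcp_rot: [-3.141, 0.0, 1.834]
contact_force: [1.8, -2.5, 2.8]
opening: -0.002
```

```bash
python3 w.py
```

```text
6.4167 [ 634.11898054 -113.64198958  282.48567242] [-3.14121922e+00  2.05396925e-04  1.83362880e+00] TCP in hub frame [  0.3 -64.7 102.5] F [ 1.8 -2.5  2.8]
```

Request:
{"name": "drive_tool", "arguments": {
  "targets": [-0.004,0,-0.03,0,0,0,0,-0.006,0,-0.065,0,0,0,0,-0.006,0,-0.1,0,0,0,0,0,0,-0.123,0,0,0,0,0.03,0,-0.123,0,0,0,0,0.065,0,-0.123,0,0,0,0,0.105,0,-0.123,0,0,0,0,0.105,0,-0.118,0,0,0,0,0.105,0,-0.085,0,0,0,0,0.105,0,-0.055,0,0,0,0,0.105,0,-0.049,0,0,0,0,0.105,0,-0.049,0,0,0,0]
}}

```text
clock: 7.42
eef_pos: [605.5, -11.7, 329.8]
tcp_rot: [-3.136, -0.002, 1.834]
contact_force: [-0.2, 0.3, 0.4]
opening: 0.0
```

Request:
{"name": "drive_tool", "arguments": {
  "targets": [-0.01,0,-0.002,0,0,0,0,-0.021,0,-0.002,0,0,0,0,-0.027,0,-0.002,0,0,0,0,-0.033,0,-0.002,0,0,0,0,-0.038,0,-0.002,0,0,0,0,-0.043,0,-0.001,0,0,0,0,-0.048,0,0,0,0,0,0,-0.052,0,0.001,0,0,0,0,-0.056,0,0.002,0,0,0,0,-0.061,0,0.004,0,0,0,0,-0.065,0,0.006,0,0,0,0,-0.071,0,0.009,0,0,0,0]
}}

```text
clock: 8.42
eef_pos: [625.4, -80.6, 323.3]
tcp_rot: [3.142, 0.0, 1.834]
contact_force: [-1.7, 2.1, 2.4]
opening: 0.002
```

```bash
python3 w.py
```

```text
8.4167 [625.35562324 -80.57138614 323.30774163] [3.14155051e+00 7.08652881e-05 1.83410868e+00] TCP in hub frame [  0.4 -30.5 143.3] F [-1.7  2.1  2.4]
```

Request:
{"name": "drive_tool", "arguments": {
  "targets": [-0.003,0,0.002,0,0,0,0,-0.006,0,0.004,0,0,0,0,-0.01,0,0.007,0,0,0,0,-0.013,0,0.01,0,0,0,0,-0.016,0,0.013,0,0,0,0,-0.019,0,0.017,0,0,0,0,-0.022,0,0.02,0,0,0,0,-0.025,0,0.024,0,0,0,0,-0.027,0,0.027,0,0,0,0,-0.029,0,0.03,0,0,0,0,-0.029,0,0.03,0,0,0,0,-0.029,0,0.03,0,0,0,0]
}}

```text
clock: 9.42
eef_pos: [632.5, -108.4, 292.7]
tcp_rot: [-3.14, -0.001, 1.834]
contact_force: [-0.4, 0.7, 0.7]
opening: -0.002
```

```bash
python3 w.py c wrist scene top
```

```text
9.4167 [ 632.49790031 -108.36497171  292.69083018] [-3.14047053e+00 -5.12793295e-04  1.83369202e+00] TCP in hub frame [ 1.000e-01 -5.920e+01  1.127e+02] F [-0.4  0.7  0.7]
```

View pics/cwrist_c.png

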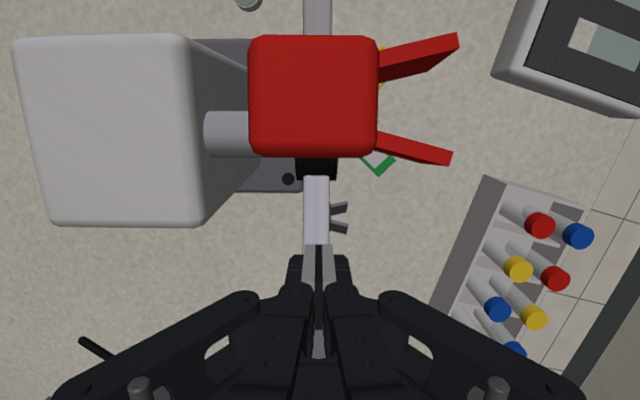

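View pics/cscene_c.png

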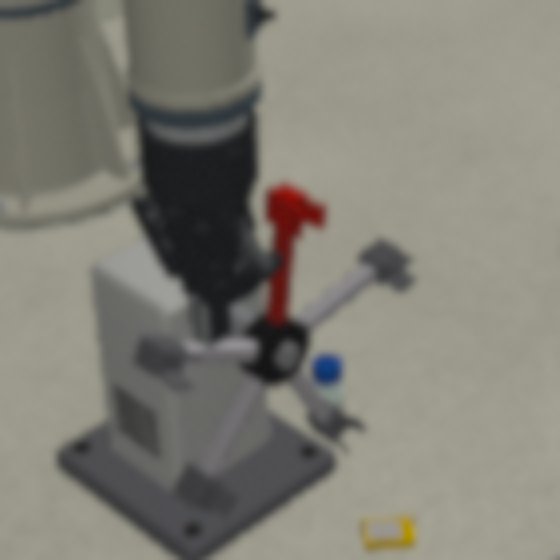

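The red arm is leaning about 7° toward +y, with its face centre near (313,96) in the wrist view. I fit its angle to the red mask edges.

```bash
cat > red.py <<'E'
from h import *
import sys
from scipy.optimize import minimize
p=[520.5,-77.1,.2618]; c,s=np.cos(p[2]),np.sin(p[2])
def H(q,dx=0,dy=0): return np.array([p[0]+dx+c*q[0]-s*q[1],p[1]+dy+s*q[0]+c*q[1],q[2]])
def box(a,dx=0,dy=0,pad=1):
    S,C=np.sin(a),np.cos(a); P=[]
    for r in(100,126):
        for t in(-11,11):
            for x in(-12,12): P.append(H((100+x,r*S+t*C,180+r*C-t*S),dx,dy))
    return P
def mask(d):
    b,g,r=[d['color'][...,i].astype(int) for i in range(3)]; return ((r>1.8*np.maximum(b,g))&(r>60)).astype(np.uint8)
for n in sys.argv[1:]:
    d=load(n); m=mask(d); print(n,m.sum())
    if 'wrist' in n:
        m[:,379:]=0; m=cv2.morphologyEx(m,cv2.MORPH_OPEN,np.ones((9,9))); ys,xs=np.nonzero(m); 
        print('mask x',xs.min(),xs.max(),'y',ys.min(),ys.max())
        for a in np.arange(-4,13,1.): 
            q=proj(d,box(np.radians(a))); print(a,'box x',q.min(0)[0].round(1),q.max(0)[0].round(1),'y',q.min(0)[1].round(1),q.max(0)[1].round(1))
E
python3 red.py cwrist
```

```text
cwrist 19820
mask x 247 378 y 35 156
-4.0 box x 253.4 385.3 y 149.2 280.6
-3.0 box x 252.7 386.0 y 142.3 272.0
-2.0 box x 252.1 386.6 y 135.4 263.1
-1.0 box x 251.6 387.2 y 128.4 253.8
0.0 box x 251.1 387.8 y 121.3 244.1
1.0 box x 250.6 388.3 y 114.2 234.0
2.0 box x 250.2 388.7 y 103.0 223.6
3.0 box x 249.9 389.1 y 89.9 212.8
4.0 box x 249.6 389.5 y 76.6 201.7
5.0 box x 249.3 389.8 y 63.4 190.3
6.0 box x 249.1 390.0 y 50.1 178.5
7.0 box x 249.0 390.1 y 36.9 166.5
8.0 box x 249.0 390.2 y 23.7 154.2
9.0 box x 249.0 390.2 y 10.7 146.2
10.0 box x 249.0 390.2 y -2.1 139.3
11.0 box x 249.1 390.1 y -14.7 132.4
12.0 box x 249.3 389.9 y -27.1 125.3
```

Request:
{"name": "drive_tool", "arguments": {
  "targets": [-0.001,0,0.002,0,0,0,0,-0.002,0,0.004,0,0,0,0,-0.003,0,0.006,0,0,0,0,-0.0035,0,0.008,0,0,0,0,-0.0035,0,0.008,0,0,0,0,-0.0035,0,0.008,0,0,0,0]
}}

```text
clock: 10.07
eef_pos: [633.7, -111.8, 285.1]
tcp_rot: [-3.141, -0.0, 1.834]
contact_force: [-1.0, 0.1, -0.5]
opening: -0.003
```

```bash
python3 w.py
```

```text
10.0667 [ 633.67065485 -111.76746016  285.05269804] [-3.14133431e+00 -1.91267818e-04  1.83368201e+00] TCP in hub frame [  0.3 -62.8 105.1] F [-1.   0.1 -0.5]
```

Request:
{"name": "drive_tool", "arguments": {
  "targets": [-0.002,0,-0.01,0,0,0,0,-0.006,0,-0.03,0,0,0,0,-0.009,0,-0.06,0,0,0,0,-0.01,0,-0.1,0,0,0,0,-0.015,0,-0.14,0,0,0,0,-0.02,0,-0.18,0,0,0,0,-0.02,0,-0.21,0,0,0,0,-0.02,0,-0.21,0,0,0,0,-0.02,0,-0.21,0,0,0,0,-0.02,0,-0.21,0,0,0,0]
}}

```text
clock: 10.9
eef_pos: [638.6, -131.0, 495.0]
tcp_rot: [-3.141, -0.0, 1.834]
contact_force: [-0.0, 0.1, -0.7]
opening: 0.002
```

```bash
python3 w.py d wrist scene top; python3 -c "
from h import *
d=load('dwrist');print(np.round(d['world_from_camera'],2))
a=d['color'][0:300,200:480];b=cv2.imread('pics/dscene_c.png')
o=np.hstack([cv2.resize(a,(400,429),interpolation=2),cv2.resize(b,(400,400))[:429] if 0 else cv2.copyMakeBorder(cv2.resize(b,(400,400)),0,29,0,0,0)]);cv2.imwrite('pics/dd.png',o)"; python3 red.py dwrist
```

```text
10.9 [ 638.5975934  -130.97023285  495.01884349] [-3.14108137e+00 -3.66642170e-04  1.83377086e+00] TCP in hub frame [ 1.00e-01 -8.26e+01  3.15e+02] F [-0.   0.1 -0.7]
[[ 9.7000e-01  2.5000e-01  8.0000e-02  6.1899e+02]
 [ 2.6000e-01 -9.2000e-01 -2.8000e-01 -5.9230e+01]
 [ 0.0000e+00  2.9000e-01 -9.6000e-01  5.6510e+02]
 [ 0.0000e+00  0.0000e+00  0.0000e+00  1.0000e+00]]
dwrist 1617
mask x 302 331 y 74 102
-4.0 box x 302.9 333.9 y 89.3 119.3
-3.0 box x 302.9 334.0 y 87.1 116.5
-2.0 box x 302.8 334.0 y 84.3 113.6
-1.0 box x 302.8 334.0 y 81.3 110.8
0.0 box x 302.8 334.1 y 78.3 107.9
1.0 box x 302.8 334.1 y 75.3 105.5
2.0 box x 302.7 334.1 y 72.3 103.4
3.0 box x 302.7 334.1 y 69.3 101.3
4.0 box x 302.7 334.1 y 66.3 99.1
5.0 box x 302.7 334.2 y 63.3 97.0
6.0 box x 302.7 334.2 y 60.3 94.8
7.0 box x 302.7 334.2 y 57.4 92.7
8.0 box x 302.7 334.2 y 54.4 90.5
9.0 box x 302.7 334.2 y 51.5 88.4
10.0 box x 302.7 334.2 y 48.6 86.2
11.0 box x 302.7 334.2 y 45.8 84.1
12.0 box x 302.7 334.2 y 42.9 81.9
```

View pics/dd.png

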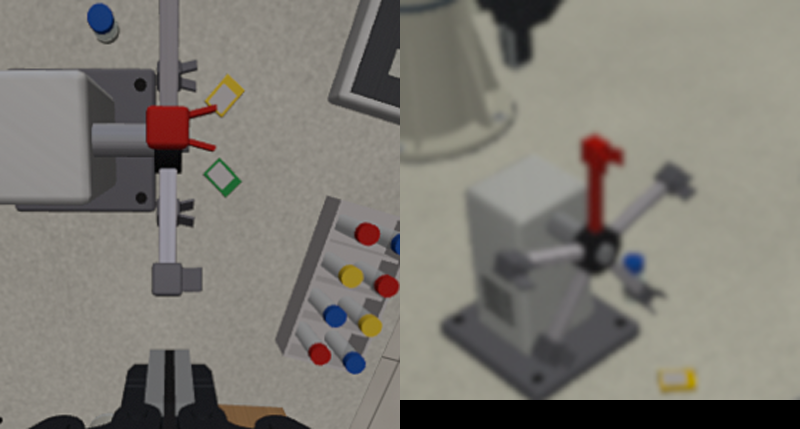

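```bash
cat > ax.py <<'E'
from red import *
def run(n):
    d=load(n); g=cv2.cvtColor(d['color'],6).astype(float)
    for x in(50,56,62,68,74):
        a,b=proj(d,[H((x,13,180)),H((x,-13,180))]); u=int(round((a[0]+b[0])/2))
        col=g[:,u-1:u+2].mean(1); G=np.abs(np.gradient(col))
        e=[]
        for q in(a,b):
            v=int(round(q[1])); w=np.arange(v-6,v+7); ww=G[w]; w=w[np.argmax(ww)-1 if 0<np.argmax(ww)<12 else 0:][:3]; e.append((w*G[w]).sum()/G[w].sum())
        print(u,'axle edges model',a[1].round(1),b[1].round(1),'seen',np.round(e,1))
run('dwrist')
E
python3 ax.py
```

```text
275 axle edges model 85.1 108.5 seen [ 85.7 103. ]
280 axle edges model 85.1 108.5 seen [ 85.7 103. ]
285 axle edges model 85.0 108.5 seen [ 85.8 109.3]
291 axle edges model 85.0 108.5 seen [ 86.  109.6]
296 axle edges model 85.0 108.4 seen [ 86.  109.6]
```

Request:
{"name": "drive_tool", "arguments": {
  "targets": [0.002,0,0.04,0,0,0,0,0.008,0,0.08,0,0,0,0,0.01,0,0.12,0,0,0,0,0.011,0,0.15,0,0,0,0,0.013,0,0.18,0,0,0,0,0.017,0,0.2,0,0,0,0,0.018,0,0.206,0,0,0,0,0.019,0,0.209,0,0,0,0,0.0193,0,0.2105,0,0,0,0,0.0193,0,0.212,0,0,0,0,0.0193,0,0.212,0,0,0,0,0.0193,0,0.212,0,0,0,0]
}}

```text
clock: 12.05
eef_pos: [634.4, -112.6, 284.5]
tcp_rot: [3.14, 0.001, 1.834]
contact_force: [-0.3, 0.1, 0.0]
opening: 0.0
```

```bash
python3 w.py
```

```text
12.05 [ 634.42259824 -112.58154561  284.52476325] [3.13988336e+00 7.98740730e-04 1.83365556e+00] TCP in hub frame [  0.9 -63.8 104.5] F [-0.3  0.1  0. ]
```

Request:
{"name": "drive_tool", "arguments": {
  "targets": [-0.002,0,-0.01,0,0,0,0,-0.006,0,-0.03,0,0,0,0,-0.009,0,-0.06,0,0,0,0,-0.01,0,-0.1,0,0,0,0,-0.015,0,-0.14,0,0,0,0,-0.02,0,-0.18,0,0,0,0,-0.02,0,-0.21,0,0,0,0,-0.02,0,-0.21,0,0,0,0,-0.02,0,-0.21,0,0,0,0,-0.02,0,-0.21,0,0,0,0]
}}

```text
clock: 12.88
eef_pos: [638.8, -131.8, 493.6]
tcp_rot: [3.141, 0.0, 1.834]
contact_force: [-0.4, -0.6, -0.9]
opening: -0.001
```

```bash
python3 w.py e wrist scene top; sed -i "s/run('dwrist')/run('ewrist')/" ax.py; python3 ax.py; python3 red.py ewrist | head -9
```

```text
12.8833 [ 638.76579447 -131.77843694  493.60909101] [3.14132133e+00 1.51903209e-04 1.83365667e+00] TCP in hub frame [ 1.000e-01 -8.340e+01  3.136e+02] F [-0.4 -0.6 -0.9]
275 axle edges model 84.1 107.7 seen [ 84.8 102.9]
280 axle edges model 84.1 107.6 seen [ 84.8 108.6]
285 axle edges model 84.1 107.6 seen [ 85.  108.6]
290 axle edges model 84.1 107.6 seen [ 85.1 108.6]
296 axle edges model 84.1 107.6 seen [ 85.  108.6]
ewrist 1634
mask x 302 331 y 75 103
-4.0 box x 302.6 333.9 y 88.1 118.2
-3.0 box x 302.6 333.9 y 85.9 115.4
-2.0 box x 302.5 333.9 y 82.9 112.5
-1.0 box x 302.5 334.0 y 79.9 109.7
0.0 box x 302.5 334.0 y 76.9 106.7
1.0 box x 302.5 334.0 y 73.9 104.4
2.0 box x 302.5 334.0 y 70.8 102.3
```

Request:
{"name": "drive_tool", "arguments": {
  "targets": [0.1,0,0,0,0,1.5,0,0.1,0,0,0,0,1.5,0,0.1,0,0,0,0,1.5,0,0.1,0,0,0,0,1.5,0,0.1,0,0,0,0,1.5,0,0.1,0,0,0,0,1.5,0,0.1,0,0,0,0,1.5,0,0.1,0,0,0,0,1.5,0,0.1,0,0,0,0,1.5,0,0.1,0,0,0,0,1.5,0,0.1,0,0,0,0,1.5,0,0.1,0,0,0,0,1.5,0]
}}

```text
clock: 14.03
eef_pos: [612.9, -35.1, 492.1]
tcp_rot: [-3.141, 0.002, 0.33]
contact_force: [0.7, 0.1, 0.2]
opening: -0.002
```

```bash
python3 w.py;python3 -c "
from rig import sense;print(sense()['qpos'])"
```

```text
14.0333 [612.8934801  -35.06259336 492.1149507 ] [-3.14078861e+00  1.94478455e-03  3.30296891e-01] TCP in hub frame [1.000e-01 1.670e+01 3.121e+02] F [0.7 0.1 0.2]
[-5.95914146e-02  2.20444059e-01  1.40648129e+00  4.52753761e-06
  1.51677175e+00  1.18090855e+00]
```

Request:
{"name": "drive_tool", "arguments": {
  "targets": [0.0045,-0.066,0,0,0,1.45,0,0.0045,-0.066,0,0,0,1.45,0,0.0045,-0.066,0,0,0,1.45,0,0.0045,-0.066,0,0,0,1.45,0,0.0045,-0.066,0,0,0,1.45,0,0.0045,-0.066,0,0,0,1.45,0,0.0045,-0.066,0,0,0,1.45,0,0.0045,-0.066,0,0,0,1.45,0,0.0045,-0.066,0,0,0,1.45,0,0.0045,-0.066,0,0,0,1.45,0,0.0045,-0.066,0,0,0,1.45,0,0.0045,-0.066,0,0,0,1.45,0]
}}

```text
clock: 15.03
eef_pos: [595.4, 28.7, 492.1]
tcp_rot: [3.14, 0.001, -1.12]
contact_force: [-0.1, -0.1, 0.2]
opening: 0.001
```

```bash
python3 w.py f wrist; cat > lean.py <<'E'
# silhouettes of the red pad vs box hull centroid + hub offset from axle edges, along image dir of hub y
from red import *
def lean(n):
    d=load(n); m=mask(d)
    q=proj(d,box(0.0)); x0,y0=q.min(0)-12; x1,y1=q.max(0)+12
    w=np.zeros_like(m); w[max(0,int(y0)):int(y1),max(0,int(x0)):int(x1)]=1; m=cv2.morphologyEx(m*w,cv2.MORPH_OPEN,np.ones((11,11)))
    M=cv2.moments(m,True); obs=np.array([M['m10'],M['m01']])/M['m00']
    g=cv2.cvtColor(d['color'],6).astype(np.float32); offs=[]
    for x in np.arange(50,80,3.):
        t=np.arange(-22,22.01,.25); P=np.float32(proj(d,[H((x,k,180)) for k in t]))
        pr=cv2.remap(cv2.GaussianBlur(g,(0,0),.7),P[:,:1],P[:,1:],1).ravel(); G=np.abs(np.gradient(pr))
        e=[t[np.argmax(np.where(abs(t-s)<4,G,0))] for s in(-13,13)]; offs.append(e)
    e=np.median(offs,0); hub=e.mean()
    def cen(a,dy):
        mm=np.zeros((400,640),np.uint8); h=cv2.convexHull(np.float32(proj(d,box(a,-s*dy,c*dy))*16)).astype(np.int32); cv2.fillConvexPoly(mm,h,1,cv2.LINE_8,4); Q=cv2.moments(mm,True); return np.array([Q['m10'],Q['m01']])/Q['m00']
    A=np.radians(np.arange(-6,6.1,.5)); ydir=proj(d,[H((100,0,300)),H((100,20,300))]); ydir=(ydir[1]-ydir[0])/np.linalg.norm(ydir[1]-ydir[0])
    r=[]
    for dy in(0,hub):
        v=np.array([(cen(a,dy)-obs)@ydir for a in A]); r.append(np.degrees(np.interp(0,v,A)))
    print(n,'axle edges',np.round(e,1),'hub dy',round(hub,2),'lean raw, hub-corrected',np.round(r,2),'obs',obs.round(1))
for n in sys.argv[1:]: lean(n)
E
sed -i 's/^for n in sys.argv\[1:\]:/for n in (sys.argv[1:] if __name__=="__main__" else []):/' red.py
python3 lean.py cwrist dwrist ewrist fwrist
python3 -c "
from h import *
cv2.imwrite('pics/ff.png',load('fwrist')['color'])"
```

```text
15.0333 [595.35186651  28.68359237 492.14363072] [ 3.13968835e+00  7.97539292e-04 -1.12034151e+00] TCP in hub frame [-3.000e-01  8.280e+01  3.121e+02] F [-0.1 -0.1  0.2]
cwrist axle edges [-14.2  12. ] hub dy -1.12 lean raw, hub-corrected [4.47 4.97] obs [316.9 132.6]
dwrist axle edges [-14.2  12.4] hub dy -0.94 lean raw, hub-corrected [1.82 2.32] obs [316.6  88. ]
ewrist axle edges [-14.   11.8] hub dy -1.12 lean raw, hub-corrected [0.99 1.65] obs [316.5  88.9]
fwrist axle edges [-12.9  11.8] hub dy -0.56 lean raw, hub-corrected [1.15 1.42] obs [337.8  98.8]
```

View pics/ff.png

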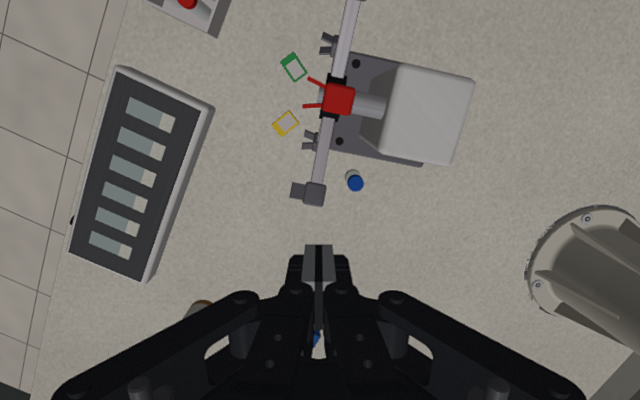

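Both wrist views, taken with the hand turned half round between them, agree on a lean of about 1.5° toward +y. I'll make one last nudge of that size on the −72° arm.

Request:
{"name": "drive_tool", "arguments": {
  "targets": [0.038,0.007,0,0,0,0.1,0,0.076,0.014,0,0,0,0.188,0,0.114,0.022,0,0,0,0.188,0,0.152,0.029,0,0,0,0.188,0,0.152,0.029,0,0,0,0.188,0,0.152,0.029,0,0,0,0.188,0,0.152,0.029,0,0,0,0.188,0]
}}

```text
clock: 15.67
eef_pos: [636.5, -120.5, 492.4]
tcp_rot: [3.14, 0.001, -1.301]
contact_force: [0.3, 0.4, -0.6]
opening: -0.001
```

```bash
python3 w.py
```

```text
15.6667 [ 636.46601534 -120.53699609  492.38431768] [ 3.14021431e+00  1.16151758e-03 -1.30098307e+00] TCP in hub frame [  0.8 -72.  312.4] F [ 0.3  0.4 -0.6]
```

Request:
{"name": "drive_tool", "arguments": {
  "targets": [0,0,0.04,0,0,0,0,0,0,0.08,0,0,0,0,0,0,0.12,0,0,0,0,-0.001,0,0.15,0,0,0,0,-0.003,0,0.175,0,0,0,0,-0.006,0,0.19,0,0,0,0,-0.008,0,0.198,0,0,0,0,-0.008,0,0.202,0,0,0,0,-0.008,0,0.205,0,0,0,0,-0.008,0,0.205,0,0,0,0,-0.008,0,0.205,0,0,0,0]
}}

```text
clock: 16.58
eef_pos: [635.1, -112.8, 289.6]
tcp_rot: [-3.14, -0.001, -1.301]
contact_force: [-0.1, -0.3, 0.2]
opening: 0.003
```

```bash
python3 w.py
```

```text
16.5833 [ 635.06536182 -112.7837157   289.5535758 ] [-3.13992395e+00 -7.88654108e-04 -1.30126798e+00] TCP in hub frame [  1.4 -64.1 109.6] F [-0.1 -0.3  0.2]
```

Request:
{"name": "drive_tool", "arguments": {
  "targets": [0,0,0.002,0,0,0,0,0,0,0.004,0,0,0,0,0,0,0.005,0,0,0,0,0,0,0.006,0,0,0,0,0,0,0.0065,0,0,0,0,0,0,0.007,0,0,0,0,0,0,0.0073,0,0,0,0,0,0,0.0073,0,0,0,0,0,0,0.0073,0,0,0,0]
}}

```text
clock: 17.33
eef_pos: [634.6, -112.9, 281.2]
tcp_rot: [-3.141, -0.0, -1.302]
contact_force: [1.5, -0.6, 2.2]
opening: -0.001
```

```bash
python3 w.py
```

```text
17.3333 [ 634.63910763 -112.85340567  281.15765519] [-3.14124751e+00 -1.21414844e-04 -1.30170791e+00] TCP in hub frame [  1.  -64.1 101.2] F [ 1.5 -0.6  2.2]
```

Request:
{"name": "drive_tool", "arguments": {
  "targets": [0.002,0,-0.01,0,0,0,0,0.006,0,-0.03,0,0,0,0,0.009,0,-0.06,0,0,0,0,0.01,0,-0.1,0,0,0,0,0.01,0,-0.14,0,0,0,0,0.01,0,-0.18,0,0,0,0,-0.02,0,-0.21,0,0,0,0,-0.06,0,-0.21,0,0,0,0,-0.1,0,-0.21,0,0,0,0,-0.14,0,-0.21,0,0,0,0,-0.145,0,-0.21,0,0,0,0,-0.145,0,-0.21,0,0,0,0]
}}

```text
clock: 18.33
eef_pos: [595.0, 29.2, 491.7]
tcp_rot: [3.142, 0.001, -1.298]
contact_force: [1.0, -0.2, 0.3]
opening: 0.003
```

```bash
python3 w.py g wrist scene top; python3 lean.py gwrist; python3 -c "
from h import *
d=load('gwrist')
a=d['color'][0:300,200:480];b=load('gscene')['color'][130:270,250:390]
cv2.imwrite('pics/gg.png',np.hstack([cv2.resize(a,(400,429)),cv2.copyMakeBorder(cv2.resize(b,(400,400),interpolation=2),0,29,0,0,0)]))"
```

```text
18.3333 [595.02867517  29.15186671 491.66470388] [ 3.14155855e+00  5.30081166e-04 -1.29829971e+00] TCP in hub frame [ -0.5  83.3 311.7] F [ 1.  -0.2  0.3]
gwrist axle edges [-9.2 11.8] hub dy 1.25 lean raw, hub-corrected [-1.15 -1.8 ] obs [320.4  89.5]
```

View pics/gg.png

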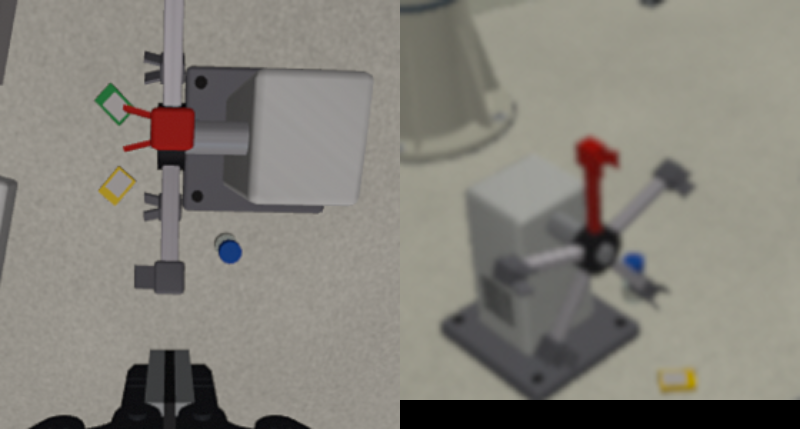

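```bash
sed -i "s/    e=np.median/    print(np.round(offs,1).tolist())\n    e=np.median/" lean.py; python3 lean.py ewrist fwrist gwrist
```

```text
[[-14.2, 12.8], [-14.2, 12.5], [-13.8, 12.5], [-14.2, 12.5], [-13.8, 11.5], [-13.8, 11.5], [-13.8, 11.5], [-14.0, 11.2], [-14.0, 11.8], [-14.2, 11.8]]
ewrist axle edges [-14.   11.8] hub dy -1.12 lean raw, hub-corrected [0.99 1.65] obs [316.5  88.9]
[[-12.8, 12.2], [-13.0, 12.0], [-13.0, 12.2], [-12.0, 11.8], [-15.0, 11.5], [-9.2, 11.8], [-9.5, 11.5], [-9.2, 11.5], [-14.8, 11.0], [-16.2, 15.2]]
fwrist axle edges [-12.9  11.8] hub dy -0.56 lean raw, hub-corrected [1.15 1.42] obs [337.8  98.8]
[[-12.8, 11.5], [-12.5, 11.8], [-12.5, 12.0], [-9.5, 11.8], [-9.2, 11.5], [-9.2, 11.5], [-9.2, 11.5], [-9.2, 11.8], [-9.2, 11.8], [-9.2, 11.8]]
gwrist axle edges [-9.2 11.8] hub dy 1.25 lean raw, hub-corrected [-1.15 -1.8 ] obs [320.4  89.5]
```

The lean is now about −0.9°, a slight overshoot. I'll trim it from the +y side with the mirrored nudge on the +72° arm.

Request:
{"name": "drive_tool", "arguments": {
  "targets": [0.006,0,0.04,0,0,0,0,0.01,0,0.08,0,0,0,0,0.011,0,0.12,0,0,0,0,0.012,0,0.15,0,0,0,0,0.015,0,0.175,0,0,0,0,0.018,0,0.19,0,0,0,0,0.021,0,0.197,0,0,0,0,0.021,0,0.2,0,0,0,0,0.021,0,0.202,0,0,0,0,0.021,0,0.202,0,0,0,0,0.021,0,0.202,0,0,0,0]
}}

```text
clock: 19.4
eef_pos: [602.1, 6.6, 290.2]
tcp_rot: [-3.14, -0.0, -1.302]
contact_force: [-0.2, -0.2, 0.1]
opening: -0.001
```

```bash
python3 w.py
```

```text
19.4 [602.11495098   6.57835309 290.21375302] [-3.13987038e+00 -4.33713458e-04 -1.30186552e+00] TCP in hub frame [  0.5  59.7 110.2] F [-0.2 -0.2  0.1]
```

Request:
{"name": "drive_tool", "arguments": {
  "targets": [-0.0015,0,0.002,0,0,0,0,-0.0028,0,0.004,0,0,0,0,-0.0028,0,0.005,0,0,0,0,-0.0028,0,0.006,0,0,0,0,-0.0028,0,0.0065,0,0,0,0,-0.0028,0,0.0068,0,0,0,0,-0.0028,0,0.0068,0,0,0,0,-0.0028,0,0.0068,0,0,0,0]
}}

```text
clock: 20.07
eef_pos: [600.9, 9.4, 282.4]
tcp_rot: [-3.141, -0.0, -1.302]
contact_force: [-0.3, 1.1, 2.9]
opening: -0.002
```

```bash
python3 w.py
```

```text
20.0667 [600.92011622   9.4417209  282.43053674] [-3.14122981e+00 -4.03755056e-05 -1.30161471e+00] TCP in hub frame [1.000e-01 6.280e+01 1.024e+02] F [-0.3  1.1  2.9]
```

Request:
{"name": "drive_tool", "arguments": {
  "targets": [-0.002,0,-0.01,0,0,0,0,-0.006,0,-0.03,0,0,0,0,-0.009,0,-0.06,0,0,0,0,-0.012,0,-0.1,0,0,0,0,-0.016,0,-0.14,0,0,0,0,-0.02,0,-0.18,0,0,0,0,-0.02,0,-0.21,0,0,0,0,-0.02,0,-0.21,0,0,0,0,-0.02,0,-0.21,0,0,0,0,-0.02,0,-0.21,0,0,0,0,-0.02,0,-0.21,0,0,0,0,-0.02,0,-0.21,0,0,0,0]
}}

```text
clock: 21.07
eef_pos: [595.1, 28.6, 490.7]
tcp_rot: [3.139, 0.001, -1.302]
contact_force: [0.8, 0.2, -0.7]
opening: -0.003
```

```bash
python3 w.py i wrist scene top; python3 lean.py iwrist; python3 - <<'E'
from h import *
from red import mask
for n in('s0','dscene','gscene','iscene'):
    m=mask(load(n))[165:275,300:345]; ys,xs=np.nonzero(m); print(n,xs.mean()+300,ys.mean()+165,len(xs))
a,b=load('t0')['color'],load('itop')['color']
D=cv2.absdiff(a,b).max(2); print('top diffs by item', [(k,int(D[v-8:v+8,u-8:u+8].max())) for k,u,v in(('vial',312,224),('green',350,171),('box',199,238),('bottle',183,177),('jar',476,183),('pen',474,253))])
print(sense()['contact_force'],sense()['eef_pos'])
i=load('iwrist')['color'][0:300,200:480]
cv2.imwrite('pics/ii.png',np.hstack([cv2.resize(i,(400,429)),cv2.copyMakeBorder(cv2.resize(load('iscene')['color'][130:270,250:390],(400,400),interpolation=2),0,29,0,0,0)]))
E
```

```text
21.0667 [595.11723783  28.58937292 490.6762633 ] [ 3.13895916e+00  5.40861002e-04 -1.30176074e+00] TCP in hub frame [ -0.6  82.8 310.7] F [ 0.8  0.2 -0.7]
[[-13.2, 12.2], [-13.0, 12.2], [-13.0, 11.2], [-11.8, 11.0], [-12.0, 11.0], [-12.0, 11.5], [-9.2, 11.5], [-11.5, 11.5], [-9.8, 11.2], [-14.8, 11.2]]
iwrist axle edges [-12.   11.4] hub dy -0.31 lean raw, hub-corrected [-0.69 -0.53] obs [319.4  91.4]
s0 322.0621118012422 241.22360248447205 161
dscene 318.61421319796955 190.7766497461929 197
gscene 317.4029850746269 191.4726368159204 201
iscene 317.65128205128207 191.3846153846154 195
top diffs by item [('vial', 18), ('green', 105), ('box', 20), ('bottle', 17), ('jar', 11), ('pen', 13)]
[-0.40145695 -0.50105551  0.11354814] [595.38209073  28.62386246 491.34030828]
```

```bash
python3 -c "
from rig import sign_off
print(sign_off())"
```

```text
the job is handed in; nothing more can be done
None
```

The red arm now points up to within about 0.5° by my last measurement, and the job was handed in at about 21 s of the 54 s allowed.

**What I did:** I pushed three spokes down in turn from above with the shut fingertips, without gripping them. I then trimmed the angle with small nudges: the last push overshot to about −0.9°, so I nudged it back from the other side. The force readings I took while pushing were about 4 N or less. The hand then lifted about 115 mm clear above the red tip.

**Last checks:**
- **Red arm:** the final wrist picture gave a lean of −0.5° to −0.7°, to the robot's right. The fingertip position at the last contact gave about 0°. I take the true value as within about ±0.5–1° of upright.
- **Other items:** small image patches at the jar with the blue cap, slide box, bottle, stain jar and pen show no change in the top picture.
- **Green cassette:** its patch did change, which I put down to the wheel's arms now showing in it. The wrist picture before the last nudge showed it lying clear in front of the wheel.
- **Yellow cassette:** this was only checked by eye, in that same earlier picture; it also lay clear in front of the wheel.
- **Missed check:** I could not view the final picture because the 12-picture limit was reached. The final state was checked by numbers only.

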